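# Lay out a cooling trial

## Task

Set up the cooling trial: put the silver power module in the middle of the aluminium plate, square with its edges, and the black heat sink flat on top of the module, fins up and edges lined up. Stand the transformer midway between the plate and the pale green load box, in line with both; stand the fan upright off the middle of the plate's opposite side (the side away from the load box), broad face towards the plate, and the blue capacitor upright straight behind the plate (off the middle of its edge farthest from the robot), each with a gap of about 3 cm to the plate's edge. Leave the blue bin, the solder spool and the screwdriver where they are.

Things in the scene. Friction and masses are not known exactly. Their poses are not given: they have to be found in the camera images.
- plate: grey aluminium plate fixed to the bench, 80 (x) x 90 (y) x 10 mm high, a small screw in each corner. Origin: centre of the underside, on the bench. Its x axis points to its far edge (away from the robot, within 0.12 rad of the world x), y to its left edge. 'Behind', 'side' and 'middle of the edge' follow the plate's own edges.
- load_box: pale green box fixed to the bench, 80 (x) x 90 (y) x 60 mm high, with black vent slots and a red and a black socket on top. Origin: centre of the underside. Its centre lies on the plate's y axis, 240 to 260 mm from the plate's centre, on the left (+y of the plate) or the right (-y); its yaw is up to 0.12 rad off the plate's
- module: loose silver metal-cased power module with a white label on top, a plain box 60 (x) x 46 (y) x 28 mm high, about 220 g. Origin: centre of the underside, z up. Its 60 mm side may go along either direction of the plate
- heat_sink: loose black finned heat sink, 60 (x, along the fins) x 46 (y) x 20 mm high, about 90 g, flat base down and fins up; it may be gripped as a solid block. Origin: centre of the underside, z up. It fits edge to edge on the module, either way round (half a turn makes no difference)
- transformer: loose small transformer, yellow winding in a dark grey core on a black foot; solid block 40 (x) x 34 (y) x 36 mm high, about 120 g, standing upright. Origin: centre of the underside, z up. Its yaw when placed is free
- fan: loose black square axial fan standing on edge, 25 mm thick (its x, the axis of the blades) x 60 (y) x 60 mm high, about 100 g; may be gripped as a solid block. Origin: centre of the underside, z up. When placed, its x points along the plate's y (either way round), its nearer broad face 30 mm from the plate's edge
- capacitor: loose blue capacitor with a silver top and a white stripe, an upright cylinder 30 mm in diameter x 45 mm high, about 50 g. Origin: centre of the underside, z up. When placed, its wall is 30 mm from the plate's far edge
- blue_bin: bystander: open blue parts bin 80 x 140 x 60 mm high, loose, at the far side of the bench. Origin: centre of the underside
- spool: bystander: white-flanged reel of solder lying flat, 60 mm in diameter x 38 mm high, loose, on the right. Origin: centre of the underside
- screwdriver: bystander: screwdriver with a red handle, 170 mm long, lying loose on the left. Origin: under its middle, on the bench

How it is judged:
By the outcome, as a careful person would: the job done as asked, in the order asked, and still so for the second after the job is handed in, with the robot touching nothing.
It also fails if it takes over 136 s, if anything falls off the work surface, if the arm or the gripper's body presses on something with over 40 N, if the wrist force passes 120 N, or if a joint passes its speed limit or range.

## Robot

A 7-joint arm with a two-finger parallel gripper is mounted at the origin on the work surface. World frame = base frame: x ahead of the robot, y to its left, z up, the work surface at z = 0. Lengths are in m, angles in rad, forces in N, time in s.
With the tool pointing down it reaches from about 0.425 to 0.875 m from the base axis. Payload 4.7 kg.
Tool frame: the origin (TCP) lies at the very end of the fingers, on their centre line; the grasp point (between the pads) lies 19 mm behind it; z points along the fingers, y is the line along which they close (so a half turn about z gives the same grasp; the last joint's range is limited). The gripper opens to 87 mm and grips with 3 to 60 N. Pads are 19 mm wide; open, the fingers measure 117 mm over their backs; the gripper's body (75 mm by 190 mm) begins 51 mm behind the grasp point.
Start: joints at [-1.153, 0.321, -0.07, 1.45, 0.023, 1.371, -0.057], TCP at [0.255, 0.598, 0.189] pointing down, gripper open.
Joint ranges: [-2.86, 2.86], [-0.3, 2.09], [-1.38, 1.24], [0.06, 2.45], [-1.56, 4.7], [0.09, 2.05], [-2.69, 2.69]. Speed limits (rad/s): [2.57, 2.57, 3.14, 3.14, 3.14, 3.14, 3.14].

## Interface

Orientations are given as a rotation vector (axis times angle).
In Python, from bench import ctrl, get_image, job gives the robot as it stands.
- The arm moves only by the shell command python3 -m crank 'ROWS' [FORCE]. ROWS is JSON, a list that holds one entry, the list of rows, each a list of 5 numbers: the shift along the tool's x, y, z in mm, then the turn about the tool's z in rad, then the closure, from -1 (fully open) to 1 (shut), so that 0 is half open. A call has 1 to 10 rows; each row shifts and turns the commanded pose from where the row before left it, along the tool's axes as they then stand; what a row does not reach is not made up. A row lasts 1/12 s, in which the tool goes at most 41.7 mm and 7.16 degrees, less where a joint would pass 70% of its speed; a pose out of reach is approached as far as the arm can. A call with a gripper value outside its range is refused whole. The fingers move at their own pace and stop on an object; FORCE is the grip in N (left out, the last holds). Time passes only in rows, so rows that do not move let the fingers close. It gives the time, the measured TCP pose, the force, the opening and the grip force at its end, in the units of the state.
- ctrl.get_state(): the state, without advancing time (a new reading comes with each control period).
- get_image(name): name is "scene" or "top" or "wrist"; returns a dict with "pixels" (420x560x3 uint8, red, green, blue), "fx", "fy", "cx", "cy" (pixels), "T" (4x4, takes a point from camera to world coordinates); the wrist camera has in their place "T_tool_cam" (4x4, takes a point from camera to tool coordinates, whose origin is the TCP and whose axes are the flange's). Camera axes: x right, y down, z forward; pixel columns grow to the right and rows downward; lengths in m; the calibration is good to about 2 mm. A picture is of the moment at which its call begins: read the wrist's pose just before it. There is no depth.
- job.close_job(): hands the job in; it is judged then, once.
The state is a dict: "time": time; "joint_positions": joint angles; "qd": joint speeds; "joint_torque": joint torques, N m; "position": TCP position; "tool_rot": TCP orientation; "ft_force": force on the tool from outside, world axes, zero at the start; "torque": the same for the moment, N m; "grip_width": opening from 0.0 (shut) to 1.0 (fully open); "grip_force": force on a finger pad.
Only numpy, scipy, OpenCV 4.12 (cv2) and the standard library are available. Lean on these libraries where they do the work, as an engineer would, in place of code of your own. Each camera call takes 0.05 s, during which the arm holds its last target. There are 200 camera calls.

## Working session

There is one attempt and no reset: what is moved stays moved. The work goes in short steps, Python scripts to look and compute and a shell command to move; the robot and the scene stay as the last step left them, time stands still between calls to the robot, and variables do not carry over. Pictures are saved under pics/ and viewed, at most 14 in all, crops included, and the job is handed in when it is done.

```bash
mkdir -p pics; ls
python3 - <<'E'
from bench import ctrl,get_image,job
import cv2,numpy as np
print(ctrl.get_state())
for n in("top","scene"):
    g=get_image(n);cv2.imwrite(f"pics/{n}0.png",g["pixels"][:,:,::-1]);print(n,g["fx"],g["fy"],g["cx"],g["cy"],np.round(g["T"],3).tolist())
E
```

```text
pics
{'time': 0.0, 'joint_positions': array([-1.15289399,  0.32180565, -0.07008668,  1.45167004,  0.02256682,
        1.37075068, -0.05689665]), 'qd': array([ 3.38642056e-04, -1.19289103e-03,  2.68399851e-04,  5.92494024e-05,
        1.37100249e-03,  3.33510966e-03,  5.18563239e-04]), 'joint_torque': array([ 4.83170794e-06, -4.91280627e+01, -4.03932156e-01, -3.12527525e+01,
       -6.40359591e-02,  4.34924173e-02,  1.37326665e-04]), 'position': array([0.2551965 , 0.59715791, 0.1876753 ]), 'tool_rot': array([-6.29883790e-01, -3.07748328e+00,  2.86046338e-03]), 'ft_force': array([ 0.11160905,  0.63977498, -0.5771404 ]), 'torque': array([-0.00049188, -0.01774397,  0.02557279]), 'grip_force': 0.0, 'grip_width': 0.9979255071272207}
top 496.77967783985383 496.77967783985383 282.06292704164866 206.7595564236324 [[-0.024, -0.99, 0.139, 0.438], [-1.0, 0.024, -0.005, -0.004], [0.001, -0.139, -0.99, 1.264], [0.0, 0.0, 0.0, 1.0]]
scene 537.7325752893285 537.7325752893285 274.9189386894968 205.8978869733699 [[0.862, 0.418, -0.288, 0.979], [0.507, -0.718, 0.477, -0.561], [-0.007, -0.557, -0.83, 1.053], [0.0, 0.0, 0.0, 1.0]]
```

View pics/top0.png

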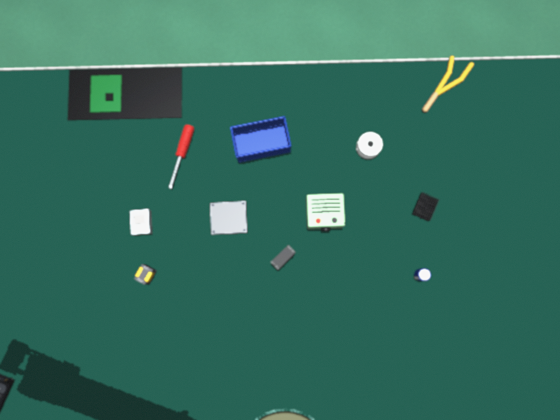

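View pics/scene0.png

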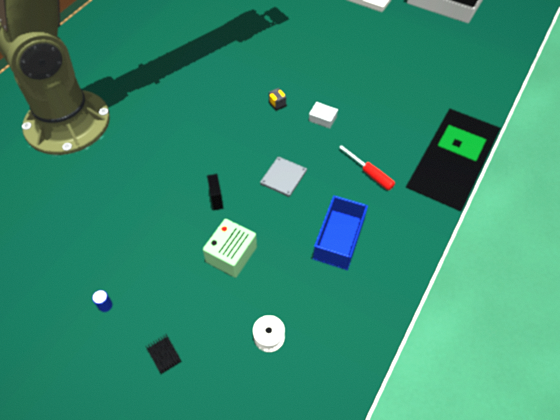

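The top view shows the plate at (228,218), load box to its right (326,211), module (140,222), transformer (145,274), fan (283,257), heat sink (425,206), capacitor (423,275), bin (261,140), spool (369,145) and screwdriver (180,157). The fan therefore goes on the plate's left (+y) side.

```bash
cat > h.py <<'E'
from bench import ctrl,get_image,job
import cv2,numpy as np
from scipy.spatial.transform import Rotation as R
def grab(name,save=None):
    s=ctrl.get_state(); g=get_image(name)
    if name=="wrist":
        W=np.eye(4);W[:3,:3]=R.from_rotvec(s["tool_rot"]).as_matrix();W[:3,3]=s["position"];g["T"]=W@g["T_tool_cam"]
    if save: cv2.imwrite(f"pics/{save}.png",g["pixels"][:,:,::-1])
    return g
def ray(g,uv,z):
    uv=np.atleast_2d(np.asarray(uv,float));d=np.c_[(uv[:,0]-g["cx"])/g["fx"],(uv[:,1]-g["cy"])/g["fy"],np.ones(len(uv))]@np.array(g["T"])[:3,:3].T
    o=np.array(g["T"])[:3,3];return (o+d*((z-o[2])/d[:,2])[:,None])[:,:2]
def proj(g,p):
    c=np.linalg.inv(g["T"])@np.r_[p,1];return np.array([g["fx"]*c[0]/c[2]+g["cx"],g["fy"]*c[1]/c[2]+g["cy"]])
def rect(g,mask,z,roi=None):
    """largest blob of mask in roi -> (centre, sides mm, yaw of the long side deg) on plane z"""
    m=mask.astype(np.uint8)
    if roi is not None:
        k=np.zeros_like(m);x0,y0,x1,y1=roi;k[y0:y1,x0:x1]=1;m=m*k
    m=cv2.morphologyEx(m,cv2.MORPH_CLOSE,np.ones((5,5)));m=cv2.morphologyEx(m,cv2.MORPH_OPEN,np.ones((3,3)))
    c=max(cv2.findContours(m,0,1)[0],key=cv2.contourArea)
    p=(ray(g,c[:,0,:],z)*1000).astype(np.float32);(cx,cy),(w,h),_=r=cv2.minAreaRect(p);b=cv2.boxPoints(r)
    e=max(b[1]-b[0],b[2]-b[1],key=np.linalg.norm);a=np.degrees(np.arctan2(e[1],e[0]))
    return np.round([cx,cy,max(w,h),min(w,h),(a+90)%180-90],1)
E
python3 - <<'E'
from h import *
g=grab("top");p=g["pixels"];hsv=cv2.cvtColor(p,cv2.COLOR_RGB2HSV);H,S,V=[hsv[:,:,i].astype(int) for i in range(3)]
print(p[257,283],p[206,425],p[240,240],p[150,300], p[275,423])
white=(S<60)&(V>120);dark=(V<60)&((S<110)|(V<35))
loose=np.abs(p.astype(int)-cv2.medianBlur(p,101)).max(2)>35
L={"plate":(white,.01,(200,190,255,245)),"box":((V>130)&(S<110),.06,(300,185,350,235)),"module":(white,.028,(120,200,160,245)),
"transf":(loose,.036,(130,260,160,290)),"fan":(loose,.06,(265,240,300,275)),"sink":(loose,.02,(405,185,445,228)),"cap":(white,.045,(405,255,440,295)),"bin":((H>110)&(S>150),.06,(225,110,300,170))}
for k,(m,z,r) in L.items():
    try: print(k,rect(g,m,z,r))
    except Exception as e: print(k,e)
E
```

```text
[112 112 115] [44 43 46] [ 39 101  86] [38 99 86] [247 247 247]
plate [590.6 127.3  93.7  83.5 -88.2]
box [ 596.9 -115.9   93.8   83.5  -89.3]
module [583.  347.8  64.4  51.5   3.9]
transf [451.  331.6  45.2  43.8  62.7]
fan [483.8  -9.3  61.9  29.4 -48.3]
sink [ 603.3 -370.3   62.5   47.8  -25.2]
cap [ 435.1 -351.    24.5   24.3   -3.6]
bin [778.9  39.3 138.4  92.  -79.9]
```

```bash
cat >> h.py <<'E'
def plan(x,y,z,yaw):
    """to TCP x,y,z (mm) with tool y axis along world yaw (deg, mod 180): turn, then shift in the turned axes"""
    s=ctrl.get_state();M=R.from_rotvec(s["tool_rot"]).as_matrix();d=np.array([x,y,z])-s["position"]*1000
    c=np.degrees(np.arctan2(M[1,1],M[0,1]));t=-((yaw-c+90)%180-90)  # tool z is down
    N=M@R.from_euler("z",t,degrees=True).as_matrix()
    print("y-axis yaw %.1f turn %.3f rad; shift after turn %s ; shift in present axes %s; q7 %.2f tilt %s"%(c,np.radians(t),np.round(d@N,1),np.round(d@M,1),s["joint_positions"][6],np.round(M[:2,2],4)))
E
python3 - <<'E'
from h import *
g=grab("wrist","w0");print(np.round(g["T_tool_cam"],3).tolist(),g["fx"])
plan(583,348,200,93.9)
E
```

```text
[[-0.001, -0.961, -0.277, 0.076], [1.0, -0.001, 0.0, 0.0], [-0.0, -0.277, 0.961, -0.195], [0.0, 0.0, 0.0, 1.0]] 342.1310987498376
y-axis yaw 66.9 turn -0.472 rad; shift after turn [-310.  -271.1  -11.8] ; shift in present axes [-399.3 -100.6  -11.8]; q7 -0.06 tilt [-0.0004 -0.0011]
```

```bash
python3 -m crank '[[[0,0,0,-0.118,-1],[0,0,0,-0.118,-1],[0,0,0,-0.118,-1],[0,0,0,-0.118,-1]]]' 20 >/dev/null; python3 -m crank '[[[-31,-27,-1,0,-1],[-31,-27,-1,0,-1],[-31,-27,-1,0,-1],[-31,-27,-1,0,-1],[-31,-27,-1,0,-1],[-31,-27,-1,0,-1],[-31,-27,-1,0,-1],[-31,-27,-1,0,-1],[-31,-27,-1,0,-1],[-31,-28,-3,0,-1]]]'; python3 -m crank '[[[0,0,0,0,-1],[0,0,0,0,-1],[0,0,0,0,-1]]]'
python3 - <<'E'
from h import *
g=grab("wrist","w1");plan(583,348,200,93.9);print(proj(g,[.583,.348,.028]))
E
```

```text
time: 1.37
position: [0.584, 0.3472, 0.2003]
tool_rot: [0.108, -3.139, 0.0]
ft_force: [0.8, 0.1, -0.4]
grip_width: 0.998
grip_force: 0.0
time: 1.62
position: [0.5826, 0.3489, 0.2003]
tool_rot: [0.107, -3.139, -0.001]
ft_force: [-1.2, 1.2, 0.4]
grip_width: 1.001
grip_force: 0.0
y-axis yaw 94.0 turn 0.002 rad; shift after turn [-1.1 -2.2  0.4] ; shift in present axes [-1.1 -2.2  0.4]; q7 1.08 tilt [-0.0013  0.0008]
[276.24143008 180.95168822]
```

View pics/w1.png

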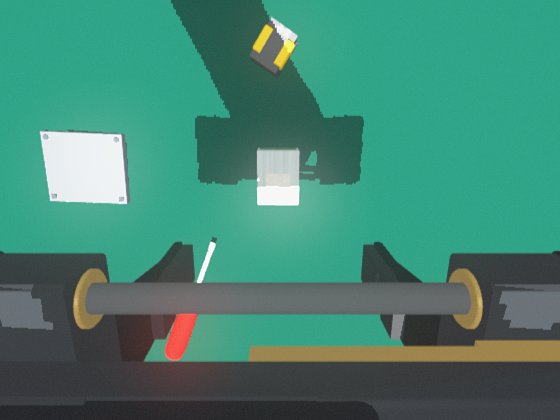

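Wrist view: module at (278,178), plate at (85,167), transformer at (274,47), screwdriver between the fingers. Refine the module and plate from this image.

Run:
```python
from h import *
g=grab("wrist");p=g["pixels"];hsv=cv2.cvtColor(p,cv2.COLOR_RGB2HSV);S,V=hsv[:,:,1].astype(int),hsv[:,:,2].astype(int)
print(p[160,278],p[178,250],p[180,278],p[200,278],p[170,302])
m=(S<60)&(V>100)
for k in (100,150):
  print("module",rect(g,(S<60)&(V>k),.028,(240,130,310,220)))
print("plate",rect(g,(S<40)&(V>150),.01,(20,110,150,220)))
cv2.imwrite("pics/c1.png",cv2.resize(p[130:220,230:330,::-1],None,fx=6,fy=6,interpolation=0))
```

```text
[196 209 206] [ 77 113 100] [215 216 209] [247 247 247] [ 80 113 102]
module [578.8 349.2  62.   46.9   4.9]
module [579.  349.6  60.9  46.3   3.9]
plate [586.2 130.4  89.3  79.8 -88.5]
```

View pics/c1.png

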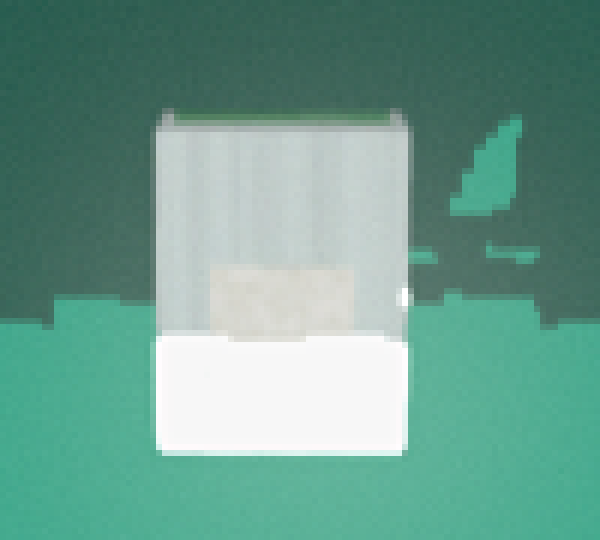

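```bash
python3 -m crank '[[[2,0,35,0,-1],[2,0,35,0,-1],[0,0,35,0,-1],[0,0,35,0,-1],[0,0,25,0,-1],[0,0,15,0,-1],[0,0,10,0,-1],[0,0,5,0,-1]]]' 25; python3 -m crank '[[[0,0,0,0,1],[0,0,0,0,1],[0,0,0,0,1],[0,0,0,0,1],[0,0,0,0,1],[0,0,0,0,1]]]'
python3 - <<'E'
from h import *
plan(579,349.5,4,93.9)
E
```

```text
time: 2.38
position: [0.577, 0.3495, 0.0042]
tool_rot: [0.111, -3.137, 0.001]
ft_force: [1.0, -0.1, 0.2]
grip_width: 1.002
grip_force: 0.0
time: 2.88
position: [0.5795, 0.3486, 0.0066]
tool_rot: [-0.107, 3.139, 0.001]
ft_force: [0.2, -0.3, 0.2]
grip_width: 0.625
grip_force: 0.0
y-axis yaw 93.9 turn 0.000 rad; shift after turn [0.4 0.9 2.6] ; shift in present axes [0.4 0.9 2.6]; q7 1.08 tilt [0.0011 0.0008]
```

```bash
python3 -m crank '[[[0,0,0,0,1],[0,0,0,0,1],[0,0,0,0,1],[0,0,0,0,1]]]' 25|tail -2; python3 -m crank '[[[0,0,-20,0,1],[0,0,-40,0,1],[0,0,-40,0,1],[0,0,-40,0,1],[0,0,-40,0,1],[0,0,-10,0,1]]]'
python3 - <<'E'
from h import *
plan(586,130,200,91.6)
E
```

```text
grip_width: 0.328
grip_force: 0.0
time: 3.72
position: [0.5821, 0.3501, 0.2044]
tool_rot: [-0.107, 3.13, 0.01]
ft_force: [0.7, 0.3, 0.8]
grip_width: 0.006
grip_force: 0.0
y-axis yaw 93.9 turn 0.040 rad; shift after turn [   2.2 -220.2    2.9] ; shift in present axes [  11.1 -219.9    2.9]; q7 1.08 tilt [0.01   0.0066]
```

The fingers shut on nothing, so I'll look.

Run:
```python
from h import *
g=grab("wrist");t=grab("top")
cv2.imwrite("pics/w2.png",np.hstack([cv2.resize(g["pixels"],(400,300)),cv2.resize(t["pixels"],(400,300))])[:,:,::-1])
```

```text
(no output)
```

View pics/w2.png

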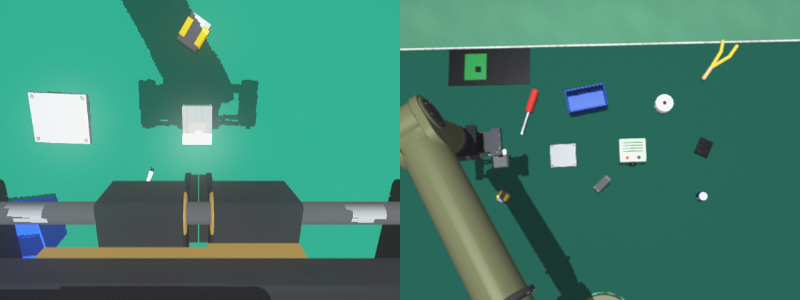

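Wrist half: module at (197,124), apparently undisturbed, with the closed fingers above it. I'll open, re-measure, go down partway and look from the scene camera.

```bash
python3 -m crank '[[[0,0,30,0,-1],[0,0,30,0,-1],[0,0,30,0,-1],[0,0,30,0,-1],[0,0,20,0,-1],[0,0,0,0,-1],[0,0,0,0,-1],[0,0,0,0,-1],[0,0,0,0,-1],[0,0,0,0,-1]]]'
python3 - <<'E'
from h import *
g=grab("wrist");t=grab("scene");p=g["pixels"];s=ctrl.get_state()["position"]
hsv=cv2.cvtColor(p,cv2.COLOR_RGB2HSV);S,V=hsv[:,:,1].astype(int),hsv[:,:,2].astype(int)
print(s,proj(g,s),proj(t,s))
u,v=map(int,proj(t,s))
cv2.imwrite("pics/w3.png",np.hstack([cv2.resize(p,(400,300)),cv2.resize(t["pixels"][v-75:v+75,u-100:u+100],(400,300))])[:,:,::-1])
E
```

```text
time: 4.65
position: [0.5802, 0.3491, 0.0578]
tool_rot: [-0.107, 3.137, 0.003]
ft_force: [0.1, -0.5, 0.5]
grip_width: 0.682
grip_force: 0.0
[0.57981509 0.34885619 0.05729479] [276.73999672 236.82263403] [323.82981229 102.29298762]
```

View pics/w3.png

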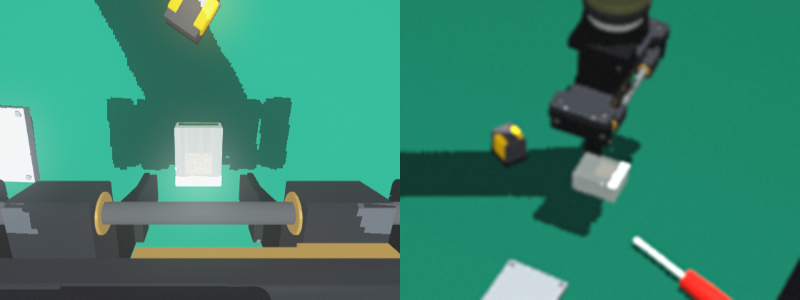

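Module at (197,153) sits between the open fingers as expected. Go down again and look before closing.

```bash
python3 -m crank '[[[0,0,20,0,-1],[0,0,20,0,-1],[0,0,10,0,-1],[0,0,4,0,-1],[0,0,0,0,-1],[0,0,0,0,-1]]]'
python3 - <<'E'
from h import *
g=grab("wrist");t=grab("scene");p=g["pixels"];s=ctrl.get_state()["position"]
u,v=map(int,proj(t,s))
cv2.imwrite("pics/w4.png",np.hstack([cv2.resize(p,(400,300)),cv2.resize(t["pixels"][v-60:v+60,u-80:u+80],(400,300))])[:,:,::-1])
E
python3 -m crank '[[[0,0,0,0,1],[0,0,0,0,1],[0,0,0,0,1],[0,0,0,0,1],[0,0,0,0,1],[0,0,0,0,1],[0,0,0,0,1],[0,0,0,0,1]]]' 25
```

```text
time: 5.25
position: [0.5795, 0.3487, 0.0026]
tool_rot: [-0.107, 3.139, 0.001]
ft_force: [0.2, -0.7, -0.3]
grip_width: 1.002
grip_force: 0.0
time: 6.02
position: [0.579, 0.3484, 0.0017]
tool_rot: [-0.107, 3.14, 0.0]
ft_force: [0.2, -0.2, -0.0]
grip_width: 0.479
grip_force: 0.0
```

View pics/w4.png

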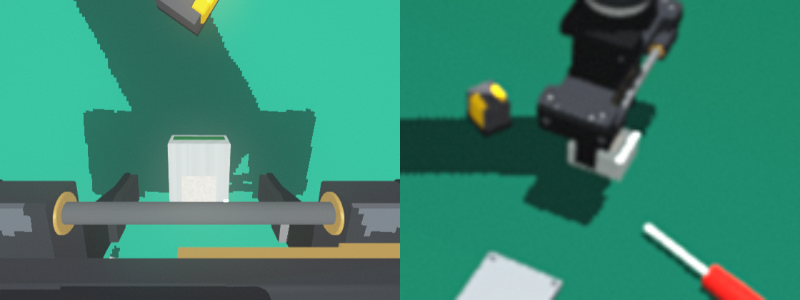

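```bash
python3 -m crank '[[[0,0,0,0,1],[0,0,0,0,1],[0,0,0,0,1]]]' 25
python3 - <<'E'
from h import *
g=grab("wrist");t=grab("scene");p=g["pixels"];s=ctrl.get_state()["position"]
u,v=map(int,proj(t,s))
cv2.imwrite("pics/w5.png",np.hstack([cv2.resize(p,(400,300)),cv2.resize(t["pixels"][v-60:v+60,u-80:u+80],(400,300))])[:,:,::-1])
E
```

```text
time: 6.27
position: [0.579, 0.3484, 0.0018]
tool_rot: [-0.107, 3.14, 0.0]
ft_force: [0.7, -0.1, 0.1]
grip_width: 0.249
grip_force: 0.0
```

View pics/w5.png

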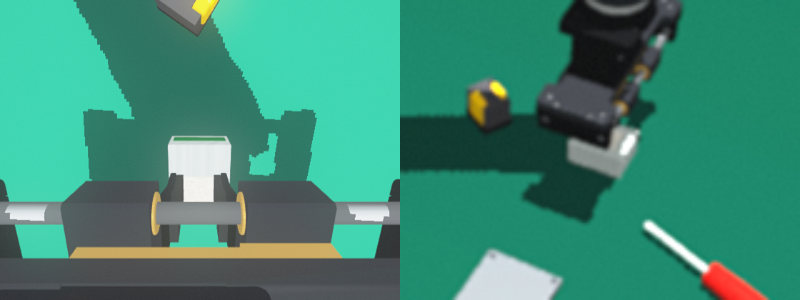

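The fingers overlap the module in the wrist view (near (197,185)). In the first wrist picture, the 169 px between the finger tips, and their row 243, both put the tips about 0.176 m from the camera, not 0.2085. So the real finger ends are about 30 mm short of the reported TCP, and the fingers closed above the module. I'll open and feel downward carefully.

```bash
python3 -m crank '[[[0,0,0,0,-1],[0,0,0,0,-1],[0,0,0,0,-1],[0,0,0,0,-1],[0,0,0,0,-1],[0,0,0,0,-1],[0,0,0,0,-1],[0,0,0,0,-1],[0,0,0,0,-1],[0,0,0,0,-1]]]' 25|tail -2;  python3 -m crank '[[[0,0,5,0,-1],[0,0,5,0,-1],[0,0,5,0,-1],[0,0,5,0,-1],[0,0,0,0,-1]]]';python3 -m crank '[[[0,0,2,0,-1],[0,0,2,0,-1],[0,0,0,0,-1],[0,0,0,0,-1]]]'
```

```text
grip_width: 0.834
grip_force: 0.0
time: 7.62
position: [0.5779, 0.3477, -0.0201]
tool_rot: [0.107, -3.137, 0.002]
ft_force: [-0.9, 0.6, -0.3]
grip_width: 0.994
grip_force: 0.0
time: 7.95
position: [0.5791, 0.3484, -0.0222]
tool_rot: [-0.107, 3.14, 0.0]
ft_force: [-0.3, -0.0, -0.2]
grip_width: 1.002
grip_force: 0.0
```

```bash
for i in 1; do python3 -m crank '[[[0,0,2,0,-1],[0,0,0,0,-1],[0,0,0,0,-1]]]'|grep -E "pos|ft"; python3 -m crank '[[[0,0,2,0,-1],[0,0,0,0,-1],[0,0,0,0,-1]]]'|grep -E "pos|ft";python3 -m crank '[[[0,0,2,0,-1],[0,0,0,0,-1],[0,0,0,0,-1]]]'|grep -E "pos|ft"; done
```

```text
position: [0.579, 0.3483, -0.0242]
ft_force: [0.2, 0.1, -0.1]
position: [0.5789, 0.3483, -0.0264]
ft_force: [0.2, -0.4, 0.4]
position: [0.5789, 0.3483, -0.0284]
ft_force: [-0.4, -0.3, 0.3]
```

```bash
python3 -m crank '[[[0,0,2,0,-1],[0,0,0,0,-1],[0,0,0,0,-1]]]'|grep -E "pos|ft"; python3 -m crank '[[[0,0,1.5,0,-1],[0,0,0,0,-1],[0,0,0,0,-1]]]'|grep -E "pos|ft"
```

```text
position: [0.5789, 0.3483, -0.0304]
ft_force: [-0.2, 0.3, -0.7]
position: [0.579, 0.3483, -0.0319]
ft_force: [0.6, 0.1, 0.1]
```

```bash
python3 -m crank '[[[0,0,0,0,1],[0,0,0,0,1],[0,0,0,0,1],[0,0,0,0,1],[0,0,0,0,1],[0,0,0,0,1],[0,0,0,0,1],[0,0,0,0,1],[0,0,0,0,1],[0,0,0,0,1]]]' 25;python3 -m crank '[[[0,0,-2,0,1],[0,0,-18,0,1],[0,0,-40,0,1],[0,0,-40,0,1],[0,0,-40,0,1],[0,0,-40,0,1],[0,0,0,0,1]]]'
python3 - <<'E'
from h import *
plan(586,130,150,91.6)
E
```

```text
time: 10.03
position: [0.5791, 0.3485, -0.0317]
tool_rot: [-0.107, 3.14, 0.0]
ft_force: [0.2, 1.4, -0.0]
grip_width: 0.528
grip_force: 25.0
time: 10.62
position: [0.5836, 0.351, 0.1589]
tool_rot: [-0.106, 3.126, 0.013]
ft_force: [1.7, 1.0, -0.4]
grip_width: 0.527
grip_force: 25.0
y-axis yaw 93.9 turn 0.040 rad; shift after turn [   3.9 -221.     7. ] ; shift in present axes [  12.7 -220.7    7. ]; q7 1.08 tilt [0.0132 0.0086]
```

```bash
python3 -m crank '[[[0,-15,0,0.04,1],[0,-35,0,0,1],[0,-35,0,0,1],[0,-35,0,0,1],[0,-35,0,0,1],[0,-35,0,0,1],[0,-28,0,0,1],[0,0,0,0,1],[0,0,0,0,1],[0,0,0,0,1]]]' | head -2
cat >> h.py <<'E'
def hsvm(g):
    h=cv2.cvtColor(g["pixels"],cv2.COLOR_RGB2HSV).astype(int);return h[:,:,0],h[:,:,1],h[:,:,2]
E
python3 - <<'E'
from h import *
g=grab("wrist");H,S,V=hsvm(g);u,v=proj(g,[.586,.13,.01]).astype(int);print(u,v)
for k in (130,160): print("plate",rect(g,(S<50)&(V>k),.01,(u-90,max(v-75,0),u+90,v+75)))
cv2.imwrite("pics/w6.png",g["pixels"][:,:,::-1])
plan(586.5,129.5,-7,91.5)
E
```

```text
time: 11.45
position: [0.5848, 0.1302, 0.147]
276 189
plate [606.7 131.  118.8 111.1   1.5]
plate [630.1 131.6 110.8  72.1 -88.5]
y-axis yaw 91.7 turn 0.003 rad; shift after turn [ -1.9  -1.9 154.2] ; shift in present axes [ -1.9  -1.9 154.2]; q7 1.37 tilt [-0.0019  0.0002]
```

View pics/w6.png

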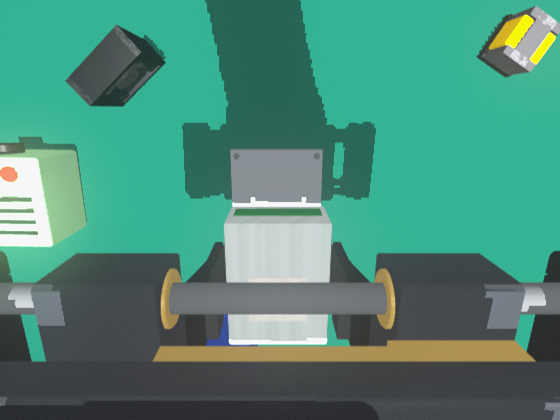

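The plate's near edge is at row 150 with corners at (232,150) and (321,150). The held module's top spans rows 216–340. Compute both.

Run:
```python
from h import *
g=grab("wrist");H,S,V=hsvm(g);s=ctrl.get_state();zt=s["position"][2]
m=((S<60)).astype(np.uint8)
# plate side edges rows 160-195, near edge cols 240-310
L=[];Rr=[];N=[]
for r in range(162,194,2):
    c=np.flatnonzero(m[r,200:350])+200
    c=c[(c>225)&(c<330)];L.append((c[0]-.5,r));Rr.append((c[-1]+.5,r))
for c in range(245,310,4): N.append((c,np.flatnonzero(m[140:170,c])[0]+140-.5))
L,Rr,N=[ray(g,a,.01)*1000 for a in(L,Rr,N)]
f=lambda a,i:np.polyfit(a[:,i],a[:,1-i],1)
l,r,n=f(L,0),f(Rr,0),f(N,1);yaw=np.degrees([np.arctan(l[0]),np.arctan(r[0]),-np.arctan(n[0])]);print("yaw",yaw,"near x",N[:,0].mean(),"sides",np.median(L[:,1]),np.median(Rr[:,1]))
col=g["pixels"][200:350,250].astype(int);d=np.abs(np.diff(col,axis=0)).sum(1);print([(i+200,d[i]) for i in range(len(d)) if d[i]>40])
d=np.flatnonzero(np.abs(np.diff(g["pixels"][240,215:345].astype(int),axis=0)).sum(1)>60)+215;print(d)
zm=zt+.0317+.028
print("module top near/far x",ray(g,[(278,215.5),(278,340)],zm)*1000,"tcp",s["position"]*1000)
```

```text
yaw [1.4075122  1.56639946 1.59998534] near x 546.0439988990315 sides 84.1484650054613 173.45820143209858
[(202, np.int64(262)), (203, np.int64(44)), (205, np.int64(43)), (206, np.int64(164)), (207, np.int64(73)), (208, np.int64(184)), (214, np.int64(97)), (215, np.int64(118)), (216, np.int64(46)), (223, np.int64(50)), (281, np.int64(125)), (282, np.int64(183)), (313, np.int64(155)), (314, np.int64(141)), (339, np.int64(97)), (343, np.int64(105)), (344, np.int64(323)), (345, np.int64(100)), (346, np.int64(80))]
[223 224 330 331]
module top near/far x [[551.84739556 130.8115644 ]
 [612.15190105 132.52446449]] tcp [584.96953615 131.80436114 147.40498932]
```

```bash
python3 -m crank '[[[-2.8,-1.8,30,0,1],[0,0,35,0,1],[0,0,35,0,1],[0,0,30,0,1],[0,0,20,0,1],[0,0,10,0,1],[0,0,5,0,1],[0,0,0,0,1],[0,0,0,0,1]]]' |head -4
python3 - <<'E'
from h import *
plan(587.5,129.6,-21.5,91.55)
E
```

```text
time: 12.3
position: [0.5897, 0.1295, -0.0156]
tool_rot: [-0.045, 3.139, 0.001]
ft_force: [0.1, -0.2, -1.5]
y-axis yaw 91.7 turn 0.002 rad; shift after turn [2.2 0.2 5.9] ; shift in present axes [2.2 0.2 5.9]; q7 1.40 tilt [0.0019 0.0006]
```

```bash
python3 -m crank '[[[2,0,4,0,1],[0,0,1,0,1],[0,0,0,0,1],[0,0,0,0,1]]]' |head -4
python3 - <<'E'
from h import *
plan(587.5,129.6,-21.5,91.55)
E
```

```text
time: 12.63
position: [0.587, 0.1288, -0.0212]
tool_rot: [-0.044, 3.14, 0.001]
ft_force: [-1.1, -0.1, -0.5]
y-axis yaw 91.6 turn 0.001 rad; shift after turn [-0.6  0.8  0.3] ; shift in present axes [-0.6  0.8  0.3]; q7 1.40 tilt [0.0009 0.0004]
```

Release, lift and check.

```bash
python3 -m crank '[[[-0.6,0.8,0.3,0,1],[0,0,0,0,-1],[0,0,0,0,-1],[0,0,0,0,-1],[0,0,0,0,-1],[0,0,0,0,-1],[0,0,0,0,-1]]]' |grep -E "pos|wid"; python3 -m crank '[[[0,0,-10,0,-1],[0,0,-35,0,-1],[0,0,-35,0,-1],[0,0,-40,0,-1],[0,0,-40,0,-1],[0,0,-10,0,-1],[0,0,0,0,-1],[0,0,0,0,-1],[0,0,0,0,-1]]]'|grep pos
python3 - <<'E'
from h import *
g=grab("wrist","w7")
plan(603.3,-370.3,200,64.8)
E
```

```text
position: [0.5873, 0.1295, -0.022]
grip_width: 0.893
position: [0.5861, 0.1293, 0.1467]
y-axis yaw 91.6 turn 0.468 rad; shift after turn [-228.3 -444.7  -53.5] ; shift in present axes [  -3.1 -499.9  -53.5]; q7 1.37 tilt [-0.0031 -0.0008]
```

View pics/w7.png

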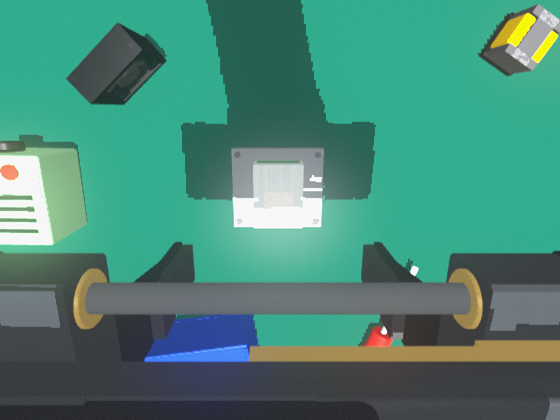

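Module sits on the plate: plate rows 150–227 and cols 233–323, module cols 253–304. Measure the edges.

Run:
```python
from h import *
g=grab("wrist");p=g["pixels"].astype(int)
for c in (262,272): print(c,[(r,p[r,c].tolist()) for r in list(range(148,168))+list(range(216,232))][::1])
for r in (175,188): 
  d=np.abs(np.diff(p[r,225:335],axis=0)).sum(1);print(r,[(i+225,d[i]) for i in range(len(d)) if d[i]>25])
for r in (180,):print([(c,p[r,c].tolist()) for c in (240,250,253,256,280,303,306,310)])
```

```text
262 [(148, [99, 116, 116]), (149, [128, 135, 137]), (150, [137, 144, 148]), (151, [139, 144, 148]), (152, [139, 147, 149]), (153, [138, 144, 148]), (154, [139, 145, 149]), (155, [138, 145, 148]), (156, [140, 147, 151]), (157, [141, 147, 152]), (158, [143, 147, 152]), (159, [140, 145, 150]), (160, [139, 151, 150]), (161, [119, 147, 130]), (162, [84, 132, 99]), (163, [127, 160, 138]), (164, [171, 181, 177]), (165, [181, 188, 188]), (166, [203, 211, 210]), (167, [205, 214, 214]), (216, [247, 247, 247]), (217, [247, 247, 247]), (218, [247, 247, 247]), (219, [247, 247, 247]), (220, [247, 247, 247]), (221, [247, 247, 247]), (222, [247, 247, 247]), (223, [247, 247, 247]), (224, [247, 247, 247]), (225, [247, 247, 247]), (226, [248, 247, 247]), (227, [249, 248, 248]), (228, [252, 250, 252]), (229, [137, 211, 188]), (230, [117, 197, 172]), (231, [117, 196, 173])]
272 [(148, [104, 120, 120]), (149, [131, 137, 139]), (150, [138, 145, 149]), (151, [139, 145, 150]), (152, [140, 146, 150]), (153, [142, 148, 151]), (154, [140, 147, 150]), (155, [140, 146, 151]), (156, [141, 148, 151]), (157, [141, 1
[... 584 characters left out ...]
, (230, [119, 198, 173]), (231, [123, 200, 177])]
175 [(231, np.int64(114)), (232, np.int64(37)), (252, np.int64(157)), (302, np.int64(37)), (303, np.int64(131)), (310, np.int64(38)), (311, np.int64(238)), (313, np.int64(233)), (314, np.int64(51)), (322, np.int64(109)), (323, np.int64(31))]
188 [(231, np.int64(46)), (232, np.int64(92)), (252, np.int64(84)), (253, np.int64(80)), (303, np.int64(53)), (305, np.int64(180)), (306, np.int64(34)), (321, np.int64(56)), (322, np.int64(52)), (324, np.int64(60))]
[(240, [145, 155, 155]), (250, [149, 157, 158]), (253, [197, 208, 204]), (256, [208, 217, 215]), (280, [214, 221, 220]), (303, [183, 192, 192]), (306, [150, 158, 159]), (310, [255, 255, 255])]
```

Run:
```python
from h import *
g=grab("wrist");r=lambda u,v,z:ray(g,(u,v),z)[0]*1000
print("plate near/far",r(272,148.5,.01),r(272,228.6,.01),"mod bottom near",r(272,160.7,.01),"mod top near",r(272,163.3,.038))
print("plate l/r",r(232,175,.01),r(322.8,175,.01),"mod",r(252.8,175,.038),r(303.5,175,.038))
```

```text
plate near/far [546.90866476 123.08470594] [628.26556326 124.95655414] mod bottom near [558.62467361 123.35426625] mod top near [556.89854257 123.76334245]
plate l/r [573.73176978  84.48197821] [571.28295622 173.44707085] mod [567.90167969 106.78343024] [566.64995928 152.25827742]
```

Module is centred to within about 1 mm. Now to the heat sink.

```bash
python3 -m crank '[[[0,-40,-5,0,-1],[0,-41,-5,0,-1],[0,-41,-5,0,-1],[0,-41,-5,0,-1],[0,-41,-5,0,-1],[0,-41,-5,0,-1],[0,-41,-5,0,-1],[0,-41,-5,0,-1],[0,-41,-5,0,-1],[0,-41,-5,0,-1]]]'|head -2;python3 -m crank '[[[-3,-41,-3,0,-1],[0,-40,0,0,-1],[0,0,0,0.117,-1],[0,0,0,0.117,-1],[0,0,0,0.117,-1],[0,0,0,0.117,-1],[0,0,0,0,-1],[0,0,0,0,-1],[0,0,0,0,-1]]]'|head -2
python3 - <<'E'
from h import *
g=grab("wrist","w8");H,S,V=hsvm(g);print(proj(g,[.603,-.37,.02]))
u,v=proj(g,[.603,-.37,.02]).astype(int)
m=(g["pixels"].max(2)<70)
for k in (60,75,90):print(rect(g,g["pixels"].max(2)<k,.02,(u-60,v-60,u+60,v+60)))
plan(603.3,-370.3,200,64.8)
E
```

```text
time: 14.95
position: [0.598, -0.2809, 0.1969]
time: 15.7
position: [0.6038, -0.3599, 0.2002]
[268.59227269 182.47022146]
[ 588.2 -366.3   44.6   31.2   64.9]
[ 588.8 -366.3   46.1   34.6   64.9]
[ 588.8 -366.6   46.8   39.1   64.9]
y-axis yaw 64.9 turn 0.002 rad; shift after turn [-3.8 -9.6  0.4] ; shift in present axes [-3.8 -9.6  0.4]; q7 1.78 tilt [-0.0006  0.0004]
```

View pics/w8.png

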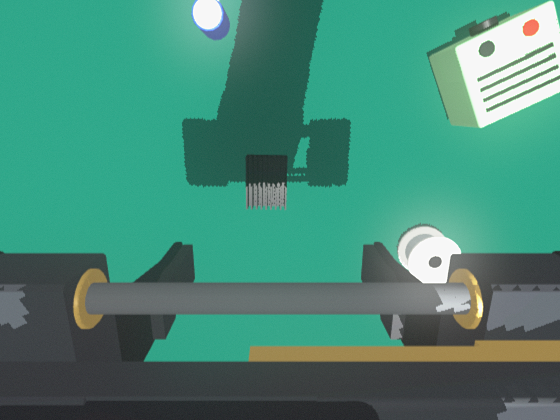

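Heat sink seen at cols 246–288, rows 154–209, square with the tool.

Run:
```python
from h import *
g=grab("wrist");p=g["pixels"].astype(int);nb=(p[:,:,1]-p[:,:,0]<25)
for c in (256,266,276): 
  q=np.flatnonzero(nb[140:225,c])+140;print(c,q[0],q[-1],[p[r,c].tolist() for r in range(152,160)])
for r in (165,175,195): q=np.flatnonzero(nb[r,240:292])+240;print(r,q[0],q[-1])
a,b=ray(g,[(267,155),(267,209.5)],.02)*1000;c=(a+b)/2;print(a,b,c);l=ray(g,[(246,182),(288.5,182)],.02)*1000;print(l,l.mean(0))
plan(*(a+b)/2,-31.5,64.9)
```

```text
256 155 208 [[39, 93, 78], [32, 88, 75], [39, 72, 64], [31, 50, 45], [40, 52, 48], [41, 53, 51], [44, 56, 52], [39, 54, 50]]
266 155 208 [[41, 95, 80], [37, 93, 79], [36, 82, 71], [25, 48, 41], [39, 49, 48], [41, 53, 49], [37, 52, 47], [42, 51, 52]]
276 155 205 [[40, 95, 80], [37, 93, 78], [35, 81, 69], [33, 50, 45], [35, 47, 43], [43, 51, 50], [41, 54, 49], [43, 55, 54]]
165 246 286
175 246 285
195 246 285
[ 574.79090295 -358.47419651] [ 630.84933025 -385.32533108] [ 602.8201166  -371.89976379]
[[ 591.96820812 -392.73508463]
 [ 612.13696256 -349.70737461]] [ 602.05258534 -371.22122962]
y-axis yaw 64.9 turn 0.000 rad; shift after turn [ -4.1 -11.3 232.1] ; shift in present axes [ -4.1 -11.3 232.1]; q7 1.78 tilt [-0.0003  0.0003]
```

```bash
python3 -m crank '[[[-4.4,-11,30,0,-1],[0,0,40,0,-1],[0,0,40,0,-1],[0,0,40,0,-1],[0,0,38,0,-1],[0,0,25,0,-1],[0,0,12,0,-1],[0,0,5,0,-1],[0,0,2,0,-1],[0,0,0,0,-1]]]'|head -4; python3 -m crank '[[[0,0,0,0,-1],[0,0,0,0,-1]]]'|head -4;  python3 - <<'E'
from h import *
plan(603.2,-371.8,-32,64.9)
E
```

```text
time: 16.63
position: [0.6045, -0.3729, -0.0294]
tool_rot: [0.684, 3.064, -0.001]
ft_force: [0.1, 1.2, 0.7]
time: 16.8
position: [0.6048, -0.3729, -0.0288]
tool_rot: [0.684, 3.063, -0.001]
ft_force: [-1.1, -0.1, 0.4]
y-axis yaw 64.8 turn -0.002 rad; shift after turn [1.9 0.4 3.2] ; shift in present axes [1.9 0.4 3.2]; q7 1.85 tilt [ 0.0033 -0.0015]
```

```bash
python3 -m crank '[[[1.6,0.4,3,0,-1],[0,0,0,0,-1],[0,0,0,0,-1]]]'|sed -n 2,4p; python3 -m crank '[[[0,0,0,0,1],[0,0,0,0,1],[0,0,0,0,1],[0,0,0,0,1],[0,0,0,0,1],[0,0,0,0,1],[0,0,0,0,1],[0,0,0,0,1],[0,0,0,0,1],[0,0,0,0,1]]]' 20|sed -n 2,6p
```

```text
position: [0.6025, -0.3712, -0.0332]
tool_rot: [0.685, 3.065, -0.0]
ft_force: [-0.3, 0.9, 3.0]
position: [0.6027, -0.3715, -0.0332]
tool_rot: [0.685, 3.064, -0.001]
ft_force: [0.0, -0.5, 5.4]
grip_width: 0.53
grip_force: 20.8
```

```bash
python3 -m crank '[[[0,0,-5,0,1],[0,0,-25,0,1],[0,0,-40,0,1],[0,0,-40,0,1],[0,0,-40,0,1],[0,0,-40,0,1],[0,0,-15,0,1],[0,0,0,-0.117,1],[0,0,0,-0.117,1],[0,0,0,-0.117,1]]]'|grep wid;python3 -m crank '[[[0,0,0,-0.117,1],[0,0,0,0,1],[0,0,0,0,1]]]'|head -2;python3 - <<'E'
from h import *
plan(587,129.5,160,91.6)
E
```

```text
grip_width: 0.524
time: 18.97
position: [0.6016, -0.3706, 0.1702]
y-axis yaw 91.4 turn -0.003 rad; shift after turn [  0.6 500.3  10.8] ; shift in present axes [  2.1 500.3  10.8]; q7 2.24 tilt [-0.0011  0.0011]
```

```bash
python3 -m crank '[[[0,15,0,-0.003,1],[0,35,0,0,1],[0,40,0,0,1],[0,40,0,0,1],[0,40,0,0,1],[0,40,0,0,1],[0,40,0,0,1],[0,40,0,0,1],[0,40,0,0,1],[0,40,0,0,1]]]'|grep wid;python3 -m crank '[[[0,40,2,0,1],[0,40,2,0,1],[0,35,2,0,1],[0,15,2,0,1],[0,0,2,0,1],[0,0,0,0,1],[0,0,0,0,1],[0,0,0,0,1],[0,0,0,0,1]]]'|head -2;python3 - <<'E'
from h import *
g=grab("wrist","w9")
plan(587,129.5,5,91.6)
E
```

```text
grip_width: 0.524
time: 20.55
position: [0.5868, 0.1269, 0.1612]
y-axis yaw 91.6 turn 0.000 rad; shift after turn [ -0.2   2.4 156.2] ; shift in present axes [ -0.2   2.4 156.2]; q7 1.38 tilt [ 0.0004 -0.0002]
```

View pics/w9.png

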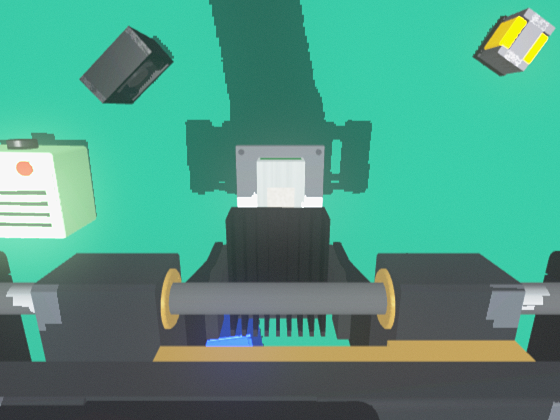

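Sink's near bottom edge is at row 207.5, as the module's was when held, so its offset in the hand is the same. Lower it at the module's release position.

```bash
python3 -m crank '[[[-0.3,2.4,25,0,1],[0,0,35,0,1],[0,0,35,0,1],[0,0,25,0,1],[0,0,15,0,1],[0,0,10,0,1],[0,0,0,0,1],[0,0,0,0,1],[0,0,0,0,1]]]'|grep ft;python3 - <<'E'
from h import *
plan(587.3,129.5,5.5,91.6)
E
```

```text
ft_force: [-0.0, 0.1, -0.6]
y-axis yaw 91.8 turn 0.003 rad; shift after turn [ 0.9 -1.7 12.1] ; shift in present axes [ 0.9 -1.7 12.1]; q7 1.39 tilt [0.0027 0.0008]
```

```bash
python3 -m crank '[[[0.9,-1,4,0.002,1],[0,0,4,0,1],[0,0,2,0,1],[0,0,0,0,1],[0,0,0,0,1],[0,0,0,0,1]]]'|grep -E "ft|pos";python3 - <<'E'
from h import *
for i in range(2):
  plan(587.3,129.5,5.2,91.6); get_image("wrist")
E
```

```text
position: [0.5859, 0.1302, 0.0061]
ft_force: [-0.2, -0.2, -0.9]
y-axis yaw 91.7 turn 0.001 rad; shift after turn [-1.3 -0.7  0.9] ; shift in present axes [-1.3 -0.7  0.9]; q7 1.40 tilt [0.0003 0.0001]
y-axis yaw 91.7 turn 0.001 rad; shift after turn [-1.3 -0.8  0.9] ; shift in present axes [-1.3 -0.8  0.9]; q7 1.40 tilt [0.0003 0.0001]
```

```bash
python3 -m crank '[[[-1.3,-0.7,0.7,0,1],[0,0,0,0,1],[0,0,0,0,1],[0,0,0,0,-0.6],[0,0,0,0,-0.6],[0,0,0,0,-0.6],[0,0,0,0,-0.6],[0,0,0,0,-0.6],[0,0,0,0,-0.6]]]'|grep -E "ft|pos|wid"; python3 -m crank '[[[0,0,-10,0,-1],[0,0,-30,0,-1],[0,0,-40,0,-1],[0,0,-40,0,-1],[0,0,-20,0,-1],[0,0,0,0,-1],[0,0,0,0,-1],[0,0,0,0,-1]]]'|grep pos
python3 - <<'E'
from h import *
g=grab("wrist");s=grab("scene");u,v=proj(s,[.587,.13,.03]).astype(int)
gu,gv=proj(g,[.587,.13,.04]).astype(int);print(gu,gv)
cv2.imwrite("pics/w10.png",np.hstack([cv2.resize(g["pixels"][gv-60:gv+60,gu-80:gu+80],(400,300)),cv2.resize(s["pixels"][v-36:v+36,u-48:u+48],(400,300))])[:,:,::-1])
E
```

```text
position: [0.5872, 0.1295, 0.0053]
ft_force: [0.7, 0.4, -0.7]
grip_width: 0.787
position: [0.5866, 0.1294, 0.1449]
277 196
```

View pics/w10.png

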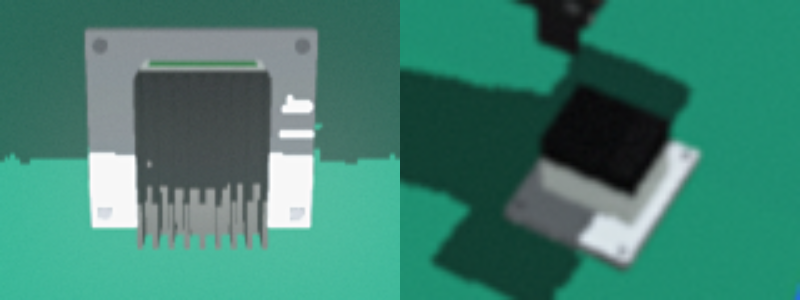

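The sink lies square on the module, left half (136–269) centred between the plate's edges (87–317). The stack is good. Now the transformer: turn and hover over it.

```bash
python3 -m crank '[[[0,0,-10,-0.12,-1],[0,0,-10,-0.12,-1],[0,0,-10,-0.12,-1],[0,0,-10,-0.12,-1],[0,0,-10,-0.12,-1],[0,0,-5,-0.12,-1],[0,0,0,-0.12,-1],[0,0,0,-0.12,-1],[0,0,0,-0.106,-1],[0,0,0,0,-1]]]'|head -2;python3 - <<'E'
from h import *
plan(451,332,200,152.7)
E
```

```text
time: 24.3
position: [0.5864, 0.1293, 0.1987]
y-axis yaw 152.9 turn 0.003 rad; shift after turn [-118.   213.3   -1.1] ; shift in present axes [-118.8  212.9   -1.1]; q7 2.42 tilt [-0.0026 -0.0007]
```

```bash
python3 -m crank '[[[-17,30.4,0,0,-1],[-17,30.4,0,0,-1],[-17,30.4,0,0,-1],[-17,30.4,0,0,-1],[-17,30.4,0,0,-1],[-17,30.4,0,0,-1],[-17,30.4,0,0,-1],[0,0,0,0.12,-1],[0,0,0,0.12,-1],[0,0,0,0.12,-1]]]'|head -2; python3 -m crank '[[[0,0,0,0.122,-1],[0,0,0,0.122,-1],[0,0,0,0.122,-1],[0,0,0,0.122,-1],[0,0,0,0.122,-1],[0,0,0,0.122,-1],[0,0,0,0.122,-1],[0,0,0,0.122,-1],[0,0,0,0.122,-1],[0,0,0,0.12,-1]]]'|head -2; python3 -m crank '[[[0,0,0,0,-1],[0,0,0,0,-1],[0,0,0,0,-1]]]'|head -2
cat >> h.py <<'E'
def ng(g): 
    p=g["pixels"].astype(int);return p[:,:,1]-p[:,:,0]<22
E
python3 - <<'E'
from h import *
g=grab("wrist","t1");u,v=proj(g,[.451,.332,.036]).astype(int);print(u,v)
p=g["pixels"].astype(int);roi=(u-55,max(v-50,0),u+55,v+50)
print("allz36",rect(g,ng(g),.036,roi),"yellow",rect(g,(p[:,:,0]>120)&(p[:,:,2]<80),.036,roi))
m=ng(g)[roi[1]:roi[3]:3,roi[0]:roi[2]:2]
print("\n".join("".join(".#"[int(x)] for x in r) for r in m))
plan(451,332,200,62.7)
E
```

```text
time: 25.13
position: [0.4514, 0.3331, 0.1991]
time: 25.97
position: [0.4519, 0.3323, 0.1991]
time: 26.22
position: [0.4522, 0.3326, 0.1997]
276 181
allz36 [446.9 337.5  44.2  34.  -28.3] yellow [442.6 325.4  24.9   8.5 -28.3]
.......................................................
.......................................................
.......................................................
.......................................................
.......................................................
.......................................................
.......................................................
.......................................................
......................###..#...........................
......................###############..................
......................###############..................
......................###############..................
.....................################..................
.....................#################.................
.....................#################.................
.....................############
[... 470 characters left out ...]

.......................................................
.......................................................
.......................................................
.......................................................
.......................................................
.......................................................
.......................................................
.......................................................
.......................................................
.......................................................
y-axis yaw 62.4 turn -0.005 rad; shift after turn [ 0.9 -1.1 -0.1] ; shift in present axes [ 0.9 -1.1 -0.1]; q7 0.41 tilt [-0.0005 -0.0004]
```

```bash
python3 - <<'E'
from h import *
plan(448.7,336.5,-29,61.8)
E
python3 -m crank '[[[5,1.8,30,0.01,-1],[0,0,40,0,-1],[0,0,40,0,-1],[0,0,40,0,-1],[0,0,35,0,-1],[0,0,20,0,-1],[0,0,12,0,-1],[0,0,8,0,-1],[0,0,0,0,-1],[0,0,0,0,-1]]]'|sed -n 2,4p
python3 - <<'E'
from h import *
plan(448.7,336.5,-29,61.8)
E
```

```text
y-axis yaw 62.4 turn 0.011 rad; shift after turn [  4.9   1.9 228.9] ; shift in present axes [  4.9   1.9 228.9]; q7 0.41 tilt [-0.0005 -0.0004]
position: [0.4497, 0.3373, -0.0237]
tool_rot: [0.766, 3.046, 0.002]
ft_force: [-0.1, 0.7, 0.2]
y-axis yaw 61.8 turn -0.000 rad; shift after turn [ 0.5 -1.2  5.3] ; shift in present axes [ 0.5 -1.2  5.3]; q7 0.39 tilt [0.0013 0.0011]
```

```bash
python3 -m crank '[[[0.5,-1,5,0,-1],[0,0,0,0,-1],[0,0,0,0,1],[0,0,0,0,1],[0,0,0,0,1],[0,0,0,0,1],[0,0,0,0,1],[0,0,0,0,1],[0,0,0,0,1],[0,0,0,0,1]]]' 20|grep -E "wid|for";python3 -m crank '[[[0,0,0,0,1],[0,0,0,0,1],[0,0,0,0,1],[0,0,0,0,1],[0,0,0,0,1]]]' 20|grep -E "pos|wid|for"; python3 -m crank '[[[0,0,-10,0,1],[0,0,-30,0,1],[0,0,-40,0,1],[0,0,-40,0,1],[0,0,-40,-0.1,1],[0,0,-40,-0.1,1],[0,0,-30,-0.1,1],[0,0,-10,-0.1,1],[0,0,0,-0.12,1],[0,0,0,0,1]]]'|grep -E "pos|wid|for"
python3 - <<'E'
from h import *
plan(628,-114,210,91.6)
E
```

```text
ft_force: [-0.0, -0.3, -0.4]
grip_width: 0.479
grip_force: 0.0
position: [0.4479, 0.336, -0.0298]
ft_force: [-0.1, -0.7, -0.5]
grip_width: 0.388
grip_force: 19.9
position: [0.4483, 0.3362, 0.2122]
ft_force: [0.1, -0.9, -1.4]
grip_width: 0.39
grip_force: 19.9
y-axis yaw 91.7 turn 0.002 rad; shift after turn [-167.  -455.1    1.8] ; shift in present axes [-166.  -455.4    1.8]; q7 0.91 tilt [0.0022 0.0017]
```

Gripped (34 mm). Go over the load box to measure it.

```bash
python3 -m crank '[[[-5,-15,0,0,1],[-13,-36,0,0,1],[-13,-36,0,0,1],[-13,-36,0,0,1],[-13,-36,0,0,1],[-13,-36,0,0,1],[-13,-36,0,0,1],[-13,-36,0,0,1],[-13,-36,0,0,1],[-13,-36,0,0,1]]]'|grep wid;python3 -m crank '[[[-13,-36,0,0,1],[-13,-36,0,0,1],[-13,-36,0,0,1],[-6,-10,0,0,1],[0,0,0,0,1],[0,0,0,0,1],[0,0,0,0,1],[0,0,0,0,1]]]'|head -2;python3 - <<'E'
from h import *
g=grab("wrist","b1");s=ctrl.get_state()["position"]
print(proj(g,[.593,-.114,.06]))
H,S,V=hsvm(g)
for vt in (170,200,225):
  m=(S<110)&(V>vt);m[225:]=0
  print(vt,rect(g,m,.06,(150,30,420,225)))
m=((S<110)&(V>200))[40:240:4,180:380:3]
print("\n".join("".join(".#"[int(x)] for x in r) for r in m))
E
```

```text
grip_width: 0.393
time: 30.68
position: [0.6271, -0.1138, 0.2101]
[277.76151007 151.65571017]
170 [ 593.5 -114.7   88.9   79.1  -89.4]
200 [ 593.1 -114.9   88.5   78.   -89.3]
225 [ 564.4 -116.    85.2   16.2   89.5]
...................................................................
...................................................................
...................................................................
...................................................................
...................................................................
...................................................................
...................................................................
...................................................................
...................................................................
...................................................................
...................................................................
...................................................................
...................................................................
[... 1816 characters left out ...]
....................
...................................................................
...................................................................
...................................................................
...................................................................
...................................................................
...................................................................
...................................................................
...................................................................
...................................................................
...................................................................
```

```bash
python3 -m crank '[[[9,30,0,0.1,1],[5,30,0,0.12,1],[0,0,0,0.12,1],[0,0,0,0.12,1],[0,0,0,0.12,1],[0,0,0,0.12,1],[0,0,0,0.12,1],[0,0,0,0.12,1],[0,0,0,0.12,1],[0,0,0,0.12,1]]]'|grep wid;python3 -m crank '[[[0,0,0,0.12,1],[0,0,0,0.12,1],[0,0,0,0.12,1],[0,0,0,0.03,1],[0,0,0,0,1],[0,0,0,0,1]]]'|head -2;python3 - <<'E'
from h import *
plan(590.2,7.4,-29,1.6)
E
```

```text
grip_width: 0.394
time: 32.07
position: [0.6145, -0.0551, 0.2105]
y-axis yaw 1.8 turn 0.003 rad; shift after turn [ 63.  -22.7 239.5] ; shift in present axes [ 63.1 -22.5 239.5]; q7 0.17 tilt [0.0002 0.0006]
```

```bash
python3 -m crank '[[[32,-11.5,10,0,1],[31,-11,30,0,1],[0,0,40,0,1],[0,0,40,0,1],[0,0,40,0,1],[0,0,35,0,1],[0,0,20,0,1],[0,0,12,0,1],[0,0,5,0,1],[0,0,0,0,1]]]'|grep ft;python3 -m crank '[[[0,0,0,0,1],[0,0,0,0,1]]]'|head -2;python3 - <<'E'
from h import *
plan(590.2,7.4,-29.3,1.6)
E
```

```text
ft_force: [0.5, -0.8, -1.3]
time: 33.07
position: [0.593, 0.0042, -0.0178]
y-axis yaw 1.6 turn 0.000 rad; shift after turn [ 3.2 -2.8 11.5] ; shift in present axes [ 3.3 -2.8 11.5]; q7 0.13 tilt [0.0035 0.0006]
```

```bash
python3 -m crank '[[[3,-2.8,5,0,1],[0,0,5,0,1],[0,0,1.5,0,1],[0,0,0,0,1],[0,0,0,0,1]]]'|grep -E "pos|ft";python3 - <<'E'
from h import *
plan(590.2,7.4,-29.5,1.6)
E
```

```text
position: [0.5888, 0.008, -0.03]
ft_force: [-2.3, 1.1, 7.9]
y-axis yaw 1.6 turn 0.000 rad; shift after turn [-0.6  1.3 -0.5] ; shift in present axes [-0.6  1.3 -0.5]; q7 0.13 tilt [0.0009 0.0015]
```

```bash
python3 -m crank '[[[0,0,-0.5,0,-1],[0,0,0,0,-1],[0,0,0,0,-1],[0,0,0,0,-1],[0,0,0,0,-1],[0,0,0,0,-1],[0,0,-15,0,-1],[0,0,-35,0,-1],[0,0,-40,0,-1],[0,0,-40,0,-1]]]'|grep -E "wid";python3 -m crank '[[[0,0,-40,0,-1],[0,0,-40,0,-1],[0,0,-20,0,-1],[0,0,0,0,-1],[0,0,0,0,-1],[0,0,0,0,-1]]]'|head -2
python3 - <<'E'
from h import *
g=grab("wrist","t2");u,v=proj(g,[.590,.008,.036]).astype(int);print(u,v)
print("transf",rect(g,ng(g),.036,(u-45,max(v-40,0),u+45,v+40)))
plan(482,-8,210,-48.3)
E
```

```text
grip_width: 0.983
time: 34.82
position: [0.5875, 0.0071, 0.1979]
279 182
transf [589.1  10.8  44.2  34.3 -88.4]
y-axis yaw 1.6 turn 0.871 rad; shift after turn [-88.6 -58.7 -12.4] ; shift in present axes [ -12.1 -105.6  -12.4]; q7 0.04 tilt [-0.003  -0.0003]
```

Transformer is within about 1.5 mm. Now the fan.

```bash
python3 -m crank '[[[-6,-35,-4,0,-1],[-6,-35,-4,0,-1],[0,-35,-4,0,-1],[0,0,0,0.12,-1],[0,0,0,0.12,-1],[0,0,0,0.12,-1],[0,0,0,0.12,-1],[0,0,0,0.12,-1],[0,0,0,0.12,-1],[0,0,0,0.12,-1]]]'|grep -E "wid";python3 -m crank '[[[0,0,0,0.031,-1],[0,0,0,0,-1],[0,0,0,0,-1],[0,0,0,0,-1]]]'|head -2
python3 - <<'E'
from h import *
g=grab("wrist","f1");u,v=proj(g,[.482,-.008,.06]).astype(int);print(u,v)
p=g["pixels"].astype(int);roi=(u-85,max(v-60,0),u+85,v+60)
print("fan",rect(g,ng(g),.06,roi))
m=ng(g)[roi[1]:roi[3]:3,roi[0]:roi[2]:2]
print("\n".join("".join(".#"[int(x)] for x in r) for r in m))
c=p[roi[1]:roi[3],u].sum(1)//3;print(roi[1],c.tolist())
plan(482,-8,210,-48.3)
E
```

```text
grip_width: 1.002
time: 36.03
position: [0.4832, -0.0079, 0.2102]
276 186
fan [485.1  -3.9  58.3  32.5 -48.3]
.....................................................................................
.....................................................................................
.....................................................................................
.....................................................................................
.....................................................................................
.....................................................................................
.....................................................................................
.....................................................................................
.....................................................................................
.....................................................................................
.....................................................................................
............................................
[... 2428 characters left out ...]
.....................
126 [117, 116, 115, 116, 116, 113, 112, 116, 115, 116, 113, 114, 116, 113, 114, 111, 113, 114, 113, 113, 112, 114, 112, 111, 113, 112, 112, 115, 113, 111, 110, 114, 110, 110, 112, 109, 111, 111, 104, 83, 52, 46, 45, 50, 55, 63, 56, 58, 48, 49, 48, 47, 44, 44, 43, 45, 40, 46, 46, 46, 45, 46, 46, 46, 39, 44, 47, 43, 43, 46, 43, 43, 56, 67, 65, 66, 64, 65, 64, 61, 67, 65, 65, 67, 63, 64, 67, 65, 66, 64, 66, 65, 63, 67, 68, 65, 67, 64, 63, 63, 66, 65, 65, 63, 67, 88, 106, 112, 109, 108, 108, 111, 111, 110, 110, 109, 109, 110, 108, 112]
y-axis yaw -48.3 turn 0.001 rad; shift after turn [-1.  -0.8  0.5] ; shift in present axes [-1.  -0.8  0.5]; q7 -0.90 tilt [-0.0012 -0.0003]
```

```bash
python3 - <<'E'
from h import *
plan(482.3,-6.4,-5,-48.3)
E
python3 -m crank '[[[0.4,-2,30,0,-1],[0,0,40,0,-1],[0,0,40,0,-1],[0,0,40,0,-1],[0,0,30,0,-1],[0,0,20,0,-1],[0,0,10,0,-1],[0,0,0,0,-1],[0,0,0,0,-1]]]'|grep ft
python3 - <<'E'
from h import *
plan(482.3,-6.4,-5,-48.3)
E
```

```text
y-axis yaw -48.3 turn 0.001 rad; shift after turn [  0.5  -1.7 215.5] ; shift in present axes [  0.5  -1.7 215.5]; q7 -0.90 tilt [-0.0012 -0.0003]
ft_force: [0.1, 0.8, 0.6]
y-axis yaw -48.3 turn 0.000 rad; shift after turn [-0.7 -0.4  6.6] ; shift in present axes [-0.7 -0.4  6.6]; q7 -0.81 tilt [ 0.0003 -0.0002]
```

```bash
python3 -m crank '[[[-0.7,-0.4,6,0,-1],[0,0,0,0,-1],[0,0,0,0,1],[0,0,0,0,1],[0,0,0,0,1],[0,0,0,0,1],[0,0,0,0,1],[0,0,0,0,1],[0,0,0,0,1],[0,0,0,0,1]]]' 20|grep -E "pos|wid|for"; python3 -m crank '[[[0,0,-5,0,1],[0,0,-25,0,1],[0,0,-40,0,1],[0,0,-40,-0.1,1],[0,0,-40,-0.12,1],[0,0,-10,-0.12,1],[0,0,0,-0.12,1],[0,0,0,-0.12,1],[0,0,0,-0.12,1],[0,0,0,-0.12,1]]]'|grep -E "wid|for";python3 -m crank '[[[0,0,0,-0.051,1],[0,0,0,0,1],[0,0,0,0,1],[0,0,0,0,1]]]'|grep -E "pos"
python3 - <<'E'
from h import *
plan(584.6,217,150,1.6)
E
```

```text
position: [0.4821, -0.0063, -0.0046]
ft_force: [0.4, 0.4, 2.2]
grip_width: 0.688
grip_force: 19.9
ft_force: [0.4, -0.3, -0.4]
grip_width: 0.685
grip_force: 19.9
position: [0.4818, -0.0063, 0.1552]
y-axis yaw 1.5 turn -0.001 rad; shift after turn [220.4 109.    5.2] ; shift in present axes [220.6 108.7   5.2]; q7 -0.02 tilt [-0.0001  0.    ]
```

```bash
python3 -m crank '[[[31.5,15.6,0,0,1],[31.5,15.6,0,0,1],[31.5,15.6,0,0,1],[31.5,15.6,0,0,1],[31.5,15.6,0,0,1],[31.5,15.6,0,0,1],[31.5,15.4,0,0,1],[0,0,0,0,1],[0,0,0,0,1],[0,0,0,0,1]]]'|grep -E "pos|wid|for";python3 -m crank '[[[0,0,30,0,1],[0,0,40,0,1],[0,0,35,0,1],[0,0,25,0,1],[0,0,10,0,1],[0,0,0,0,1],[0,0,0,0,1],[0,0,0,0,1]]]'|grep -E "pos"
python3 - <<'E'
from h import *
plan(584.6,217,-4,1.6)
E
```

```text
position: [0.5845, 0.2163, 0.1546]
ft_force: [0.4, -0.4, -0.3]
grip_width: 0.694
grip_force: 19.9
position: [0.5866, 0.2172, 0.0178]
y-axis yaw 1.6 turn -0.001 rad; shift after turn [-0.2 -2.1 21.7] ; shift in present axes [-0.2 -2.1 21.7]; q7 -0.28 tilt [0.0038 0.0016]
```

```bash
python3 -m crank '[[[0,-2,10,0,1],[0,0,6,0,1],[0,0,0,0,1],[0,0,0,0,1],[0,0,0,0,1]]]'|grep -E "pos|ft"
python3 - <<'E'
from h import *
plan(584.6,217,-4.2,1.6)
E
```

```text
position: [0.5828, 0.2172, -0.0007]
ft_force: [-0.4, 0.7, -1.2]
y-axis yaw 1.6 turn 0.000 rad; shift after turn [-0.3  1.8  3.5] ; shift in present axes [-0.3  1.8  3.5]; q7 -0.27 tilt [0.0002 0.0001]
```

```bash
python3 -m crank '[[[-0.3,1.8,2,0,1],[0,0,1.2,0,1],[0,0,0,0,1],[0,0,0,0,1],[0,0,0,0,1]]]'|grep -E "pos|ft"; python3 -m crank '[[[0,0,0,0,-1],[0,0,0,0,-1],[0,0,0,0,-1],[0,0,0,0,-1],[0,0,0,0,-1],[0,0,-10,0,-1],[0,0,-35,0,-1],[0,0,-40,0,-1],[0,0,-40,0,-1],[0,0,-40,0,-1]]]'|grep -E "pos|wid";python3 -m crank '[[[0,0,-40,0,-1],[0,0,0,0,-1],[0,0,0,0,-1],[0,0,0,0,-1]]]'|grep -E "pos"
python3 - <<'E'
from h import *
g=grab("wrist","f2");p=g["pixels"].astype(int);u,v=proj(g,[.5846,.217,.06]).astype(int);print(u,v)
print("fan",rect(g,ng(g),.06,(u-60,max(v-40,0),u+60,v+40)))
print(p[max(v-45,0):v+45,u].sum(1)//3)
H,S,V=hsvm(g);print("plate l edge",)
for x in (.565,.585,.605):
  a=proj(g,[x,.174,.01]).astype(int);print(a,p[a[1]-8:a[1]+8,a[0]].sum(1)//3)
plan(437-4,-349,200,91.6)
E
```

```text
position: [0.5845, 0.2168, -0.004]
ft_force: [0.2, -0.7, 0.1]
position: [0.5842, 0.2165, 0.1636]
grip_width: 1.0
position: [0.5843, 0.2168, 0.2013]
277 187
fan [584.6 220.3  59.2  33.9   2.9]
[124 124 124 123 124 111  78  75  78  76  75  77  76  76  76  77  79  98
 123 123 122 125 125 123 108  67  57  58  58  62  69  71  74  69  62  60
  62  59  59  63  61  64  64  63  66  67  69  67  67  69  70  72  69  71
  70  71  72  72  78  87  93 111 133 134 133 135 134 135 133 128 131 213
 249 247 246 246 246 246 246 246 246 246 246 246 246 246 246 247 245 178]
plate l edge
[259 213] [ 89  90 108 132 132 125 107 129 209 249 247 246 246 246 246 246]
[276 213] [135 135 133 134 135 126 112 130 212 249 247 246 246 246 246 246]
[293 214] [109 134 133 135 135 127 133 216 249 247 246 246 246 246 246 246]
y-axis yaw 1.6 turn -1.571 rad; shift after turn [ 166.4 -561.2    0.6] ; shift in present axes [-561.1 -166.4    0.6]; q7 -0.31 tilt [-0.0018 -0.0006]
```

Fan gap is about 29.5 mm. Now the capacitor.

```bash
python3 -m crank '[[[-38,-11.5,0,0,-1],[-38,-11.5,0,0,-1],[-38,-11.5,0,0,-1],[-38,-11.5,0,0,-1],[-38,-11.5,0,0,-1],[-38,-11.5,0,0,-1],[-38,-11.5,0,0,-1],[-38,-11.5,0,0,-1],[-38,-11.5,0,0,-1],[-38,-11.5,0,0,-1]]]'|grep pos;python3 -m crank '[[[-38,-11,0,0,-1],[-38,-10,0,0,-1],[-38,-10,0,0,-1],[-38,-10,0,0,-1],[-29,-10,0,0,-1],[0,0,0,0,-1],[0,0,0,0,-1],[0,0,0,0,-1]]]'|grep pos
python3 - <<'E'
from h import *
g=grab("wrist","k1");p=g["pixels"].astype(int);u,v=proj(g,[.432,-.349,.045]).astype(int);print(u,v)
m=(p.min(2)>120)&(np.ptp(p,axis=2)<40);print("top",rect(g,m,.045,(u-45,max(v-40,0),u+45,v+40)))
q=m[v-40:v+40:2,u-45:u+45:2];print("\n".join("".join(".#"[int(x)] for x in r) for r in q))
plan(432,-349,-28,1.6)
E
```

```text
position: [0.4781, -0.1676, 0.1993]
position: [0.4339, -0.3474, 0.1995]
275 186
top [ 431.8 -345.5   31.9   24.1  -89.1]
.............................................
.............................................
.............................................
.............................................
.............................................
.............................................
.............................................
.............................................
.............................................
.............................................
.............................................
....................#........................
...................##........................
...................##........................
..................##.........................
..................#...#......................
...................########..................
..................##########.................
..................##########.................
.................############................
.................############................
.............
[... 304 characters left out ...]
....
.............................................
.............................................
.............................................
.............................................
.............................................
.............................................
.............................................
.............................................
.............................................
.............................................
.............................................
.............................................
y-axis yaw 1.7 turn 0.002 rad; shift after turn [ -2.6  -2.2 227.7] ; shift in present axes [ -2.6  -2.2 227.7]; q7 0.74 tilt [-0.0017  0.0017]
```

```bash
python3 -m crank '[[[-4.3,-1.8,25,0,-1],[0,0,40,0,-1],[0,0,40,0,-1],[0,0,40,0,-1],[0,0,35,0,-1],[0,0,25,0,-1],[0,0,12,0,-1],[0,0,4,0,-1],[0,0,0,0,-1],[0,0,0,0,-1]]]'|grep ft
python3 - <<'E'
from h import *
plan(432.3,-350.8,-21,1.6)
E
```

```text
ft_force: [-0.9, -0.1, -0.5]
y-axis yaw 1.7 turn 0.001 rad; shift after turn [ 2.5 -1.6  2.4] ; shift in present axes [ 2.5 -1.6  2.4]; q7 0.92 tilt [ 0.0022 -0.001 ]
```

```bash
python3 -m crank '[[[2.5,-1.6,2,0,-1],[0,0,0,0,-1],[0,0,0,0,1],[0,0,0,0,1],[0,0,0,0,1],[0,0,0,0,1],[0,0,0,0,1],[0,0,0,0,1],[0,0,0,0,1],[0,0,0,0,1]]]' 15|grep wid;python3 -m crank '[[[0,0,0,0,1],[0,0,0,0,1],[0,0,0,0,1],[0,0,0,0,1],[0,0,0,0,1],[0,0,0,0,1]]]' 15|grep -E "pos|wid|grip_f";python3 -m crank '[[[0,0,-5,0,1],[0,0,-25,0,1],[0,0,-40,0,1],[0,0,-40,0,1],[0,0,-40,0,1],[0,0,-40,0,1],[0,0,-10,0,1],[0,0,0,0,1],[0,0,0,0,1],[0,0,0,0,1]]]'|grep -E "wid|grip_f"
python3 - <<'E'
from h import *
plan(669.9,131.8,180,1.6)
E
```

```text
grip_width: 0.477
position: [0.4309, -0.3505, -0.0221]
grip_width: 0.34
grip_force: 15.0
grip_width: 0.341
grip_force: 15.0
y-axis yaw 1.6 turn 0.000 rad; shift after turn [474.5 253.3  -3.6] ; shift in present axes [474.5 253.3  -3.6]; q7 0.76 tilt [-0.0024  0.0017]
```

```bash
python3 -m crank '[[[20,10,0,0,1],[35,19,0,0,1],[35,19,0,0,1],[35,19,0,0,1],[35,19,0,0,1],[35,19,0,0,1],[35,19,0,0,1],[35,19,0,0,1],[35,19,0,0,1],[35,19,0,0,1]]]'|grep pos;python3 -m crank '[[[35,19,0,0,1],[35,19,0,0,1],[35,19,0,0,1],[33,17,0,0,1],[0,0,0,-0.121,1],[0,0,0,-0.121,1],[0,0,0,-0.121,1],[0,0,0,-0.121,1],[0,0,0,-0.121,1],[0,0,0,-0.121,1]]]'|grep pos;python3 -m crank '[[[0,0,0,-0.121,1],[0,0,0,-0.121,1],[0,0,0,-0.121,1],[0,0,0,-0.121,1],[0,0,0,-0.121,1],[0,0,0,-0.121,1],[0,0,0,-0.119,1],[0,0,0,0,1],[0,0,0,0,1],[0,0,0,0,1]]]'|grep -E "pos|wid|grip_f"
python3 - <<'E'
from h import *
plan(672,131.8,-21,91.6)
E
```

```text
position: [0.6015, -0.0087, 0.1753]
position: [0.6711, 0.1291, 0.1746]
position: [0.6719, 0.1292, 0.1763]
grip_width: 0.338
grip_force: 15.0
y-axis yaw 91.4 turn -0.003 rad; shift after turn [ -0.7   2.6 197.3] ; shift in present axes [ -0.7   2.6 197.3]; q7 1.42 tilt [-0.0025 -0.0005]
```

```bash
python3 -m crank '[[[-0.7,2.6,25,-0.003,1],[0,0,40,0,1],[0,0,40,0,1],[0,0,35,0,1],[0,0,25,0,1],[0,0,15,0,1],[0,0,5,0,1],[0,0,0,0,1],[0,0,0,0,1],[0,0,0,0,1]]]'|grep ft
python3 - <<'E'
from h import *
plan(672,131.8,-21,91.6)
E
```

```text
ft_force: [-0.3, 0.4, -0.5]
y-axis yaw 91.8 turn 0.003 rad; shift after turn [ 2.7 -0.5 15.9] ; shift in present axes [ 2.7 -0.5 15.9]; q7 1.45 tilt [0.0031 0.0007]
```

```bash
python3 -m crank '[[[2,0,7,0,1],[0,0,5,0,1],[0,0,1.5,0,1],[0,0,0,0,1],[0,0,0,0,1],[0,0,0,0,1]]]'|grep ft
python3 - <<'E'
from h import *
plan(672,131.8,-21.7,91.6)
E
```

```text
ft_force: [0.6, 0.5, -0.2]
y-axis yaw 91.8 turn 0.003 rad; shift after turn [-0.6 -0.3  1.4] ; shift in present axes [-0.6 -0.3  1.4]; q7 1.45 tilt [0.0003 0.0001]
```

```bash
python3 -m crank '[[[-0.6,-0.3,1.3,0,1],[0,0,0,0,1],[0,0,0,0,1],[0,0,0,0,-0.3],[0,0,0,0,-0.3],[0,0,0,0,-0.3],[0,0,0,0,-0.3],[0,0,0,0,-0.3],[0,0,0,0,-0.3],[0,0,0,0,-0.3]]]'|grep -E "pos|wid|ft";python3 -m crank '[[[0,0,-10,0,-0.3],[0,0,-30,0,-0.3],[0,0,-40,0,-0.3],[0,0,-40,0,-0.3],[0,0,-40,0,-0.3],[0,0,-40,0,-0.3],[0,0,-20,0,-0.3],[0,0,0,0,-0.3],[0,0,0,0,-0.3],[0,0,0,0,-0.3]]]'|grep pos
python3 - <<'E'
from h import *
g=grab("wrist","z1");p=g["pixels"].astype(int);u,v=proj(g,[.672,.1318,.045]).astype(int);print(u,v)
m=(p.min(2)>120)&(np.ptp(p,axis=2)<40)
q=m[v-64:v+30:2,u-50:u+50:2];print("\n".join("".join(".#"[int(x)] for x in r) for r in q))
mm=m.copy();mm[:v-13]=0;print("captop",rect(g,mm,.045,(u-35,v-13,u+35,v+25)))
b=proj(g,[.627,.1306,.01]);print("far edge expected",b);c=p[int(b[1])-10:int(b[1])+10,int(b[0])+30].sum(1)//3;print(int(b[1])-10,c)
E
```

```text
position: [0.6718, 0.1318, -0.0218]
ft_force: [0.2, 0.3, -0.2]
grip_width: 0.639
position: [0.6712, 0.1317, 0.1976]
277 185
.....#########........................########....
.....#########........................########....
.....#########........................########....
.....#########........................########....
.....#########........................########....
.....##..#####........................####..##....
.....##..#####.##.##.#..#.##.##.##.##.####...#....
.....##..##################################.##....
.....#########################################....
..................................................
..................................................
..................................................
..................................................
..................................................
..................................................
..................................................
..................................................
..................................................
..................................................
.......
[... 892 characters left out ...]
..................
......................########....................
.......................#####......................
..................................................
..................................................
..................................................
..................................................
..................................................
..................................................
..................................................
..................................................
captop [672.9 132.   25.7  24.7 -13.7]
far edge expected [277.47380134 138.29076601]
128 [148 146 146 145 146 145 146 144 146 143 128  84  79  79  81  82  80  81
  78  80]
```

```bash
python3 -m crank '[[[0,0,-30,0,-0.3],[30,0,-30,0,-0.3],[40,0,-20,0,-0.3],[40,0,0,0,-0.3],[40,0,0,0,-0.3],[30,0,0,0,-0.3],[0,0,0,0,-0.3],[0,0,0,0,-0.3],[0,0,0,0,-0.3]]]'|head -2
python3 - <<'E'
from h import *
t=grab("top");s=grab("scene")
cv2.imwrite("pics/fin.png",np.hstack([cv2.resize(t["pixels"][90:290,100:366],(400,300)),cv2.resize(s["pixels"][60:300,120:440],(400,300))])[:,:,::-1])
E
```

```text
time: 53.23
position: [0.4954, 0.1261, 0.2755]
```

View pics/fin.png

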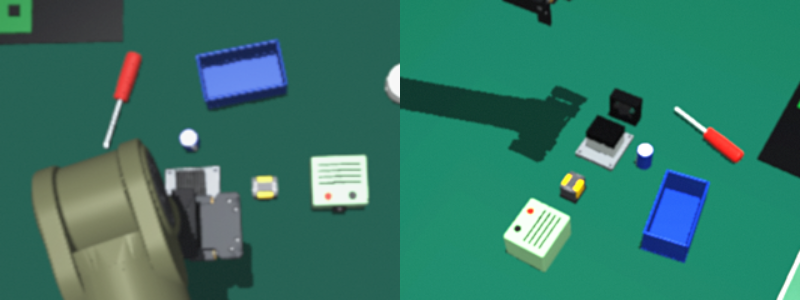

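The scene half shows the stack at (605,135), fan (626,107), capacitor (645,155), transformer (572,186). Everything is upright and in place, with the bin and screwdriver undisturbed. Handing in.

```bash
python3 -c "from bench import job;print(job.close_job())"
```

```text
the job is handed in; nothing more can be done
None
```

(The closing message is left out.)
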